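# Lay the tall carton against the stop bar

### The arm

A 7-joint arm with a two-finger parallel gripper is mounted at the origin on a cart in front of the work surface, level with it; the furniture and walls round the work are solid. World frame = base frame: x ahead of the robot, y to its left, z up, the work surface at z = 0. Lengths are in m, angles in rad, forces in N, time in s.
With the tool pointing down it reaches from about 0.35 to 0.9 m from the base axis. Payload 8.1 kg.
Tool frame: the origin (TCP) lies at the centre of the arm's flange, where the gripper is bolted on; the fingertips stand 178 mm ahead of it and the grasp point (between the pads) lies 159 mm ahead of it; z points along the fingers, y is the line along which they close (so a half turn about z gives the same grasp; the last joint's range is limited). The gripper opens to 92 mm and grips with 3 to 60 N. Pads are 19 mm wide; open, the fingers measure 130 mm over their backs; the gripper's body (75 mm by 190 mm) begins 47 mm behind the grasp point.
Start: joints at [1.083, 0.434, 0.025, 1.573, -0.012, 1.134, -0.075], TCP at [0.235, -0.579, 0.405] pointing down, gripper open.
Joint ranges: [-2.62, 2.62], [-0.44, 2.09], [-1.27, 1.32], [0.08, 2.57], [-1.32, 4.46], [0.12, 2], [-2.74, 2.74]. Speed limits (rad/s): [2.22, 2.22, 3.01, 3.01, 3.14, 3.14, 3.14].

### API

Orientations are given as a rotation vector (axis times angle).
In Python, from cell import arm gives the robot as it stands. The module is installed in compiled form; this text tells all that it offers.
- The arm moves only by the shell command python3 -m inch 'ROWS' [FORCE]. ROWS is text: rows parted by semicolons, each of 5 numbers parted by spaces: the shift along the tool's x, y, z in m, then the turn about the tool's z in rad, then the finger opening in m, from 0 to 0.0918. In form: x y z roll fingers; .... A call has 1 to 5 rows; each row is the pose to reach, as a shift and turn from the pose commanded when the call began, along the tool's axes at that moment; what a row does not reach only later rows make up. A row lasts 1/10 s, in which the tool goes at most 50 mm and 8.59 degrees, less where a joint would pass 70% of its speed; a pose out of reach is approached as far as the arm can. A call with a gripper value outside its range is refused whole. The fingers move at their own pace and stop on an object; FORCE is the grip in N (left out, the last holds). Time passes only in rows, so rows that repeat a pose let the fingers close. It gives the time, the measured TCP pose, the force, the opening and the grip force at its end, in the units of the state.
- arm.observe(): the state, without advancing time (a new reading comes with each control period).
- arm.get_image(name): name is "scene" or "top" or "wrist"; returns the picture (480x640x3 uint8, red, green, blue); there is no depth.
- arm.get_calibration(name): a dict with "intrinsics" (3x3 intrinsics, pixels), "pose" (4x4, takes a point from camera to world coordinates). Camera axes: x right, y up, looking along -z (the intrinsics and any distortion apply to the point x, -y, -z); pixel columns grow to the right and rows downward; lengths in m; the calibration is good to about 2 mm. A picture is of the moment at which its call begins: read the wrist's pose just before it. get_calibration takes no time and is no camera call; for the wrist camera it gives the pose at the moment of the call.
- arm.sign_off(): hands the job in; it is judged then, once.
Trained networks look in the newest picture that a camera, given by its name, has taken for a name from the list of things; names that differ only in an ending like _2 or _b are one class to them, and where a whole thing is asked for, a point or a joint stands for the part that bears it (a point fixed in the world has none). Each returns a list of dicts, best first, with "conf" (0 to 1); they miss things now and then, are a little off and sometimes report something else, mostly with a low value. They report only what shows in the picture. A call takes as long as a camera call. They do not tell look-alikes from the thing itself.
- arm.look_for(camera, query): "point" ([row, column] in pixels, amid what is visible of it).
- arm.silhouettes(camera, query): "region" (480x640 bool, what is visible of it) and "point" ([row, column] in pixels, amid what is visible of it).
- arm.place_of(camera, query): "point" ([row, column] in pixels: a listed point, or the origin of a listed thing).
The state is a dict: "clock": time; "joints": joint angles; "dq": joint speeds; "joint_efforts": joint torques, N m; "position": TCP position; "ee_rot": TCP orientation; "force": force on the tool from outside, world axes, zero at the start; "ft_torque": the same for the moment, N m; "width": opening from 0.0 (shut) to 1.0 (fully open); "gripper_force": force on a finger pad.
Only numpy, scipy, OpenCV 4.12 (cv2) and the standard library are available. Lean on these libraries where they do the work, as an engineer would, in place of code of your own. Each camera call takes 0.05 s, during which the arm holds its last target. There are 200 camera calls.

### The job

Without picking anything up, push over the tall white carton so that it lies on one of its two broad sides with its top end towards the wooden stop bar, then push it along the mat until its top end sits flush against the front of the bar. Leave the short carton and the thread spool standing where they are.

Things in the scene. Friction and masses are not known exactly. Their poses are not given: they have to be found in the camera images.
- tall_carton: Tall white carton, 137 mm high, 48 mm thick along its x, 60 mm wide along its y, about 0.11 kg, loose, standing upright on the mat, its x axis within 0.2 rad of the bar's x axis. Origin at the centre of its underside, z up through its top end. Its two broad sides (60 x 137 mm) face +x and -x. Pushed level near its upper end it tips about its lower edge instead of sliding.
- carton_centre (a point): Centre of the tall carton, 68.5 mm above its underside; axes as the carton's. 24 mm above the mat when it lies on a broad side. Once it lies, a push on its bottom end slides it along but hardly turns it square against the bar (friction jams it); a sideways push on its flank near the bottom end turns it.
- carton_top (a point): Middle of the tall carton's top end face (137 mm above its underside); axes as the carton's.
- stop_bar: Plain wooden bar with three screws, fixed to the bench across the far side of the mat: 360 mm long along its own y, 30 mm deep along its own x, 25 mm high. Origin at the centre of its underside, at the height of the mat. Its front face, towards the robot, is the plane x = -15 mm of its frame; its x axis points away from the robot, z up.
- short_carton: Short white and red carton standing on the mat beside the tall one, centres about 200 to 225 mm apart (either may be on the left): 50 x 62 mm, 86 mm high, loose, to be left alone. Origin at the centre of its underside.
- spool: Spool of cream thread with black flanges standing on the mat 45 to 70 mm in front of the middle of the bar, between the lines of the two cartons: 43 mm in diameter, 54 mm high, loose, to be left alone. Origin at the centre of its underside.
There are look-alikes about, which are no part of the job. Several things have the shape of the tall_carton; the one meant has the colours described above.

How it is judged:
At the end, for the whole second after the job is handed in: Tall carton at rest on a broad side, top end towards the bar: middle of the top end within 6 mm of the bar's front face, carton square to the bar within 0.08 rad and within the bar's length; short carton and spool upright within 20 mm of where they stood (angle between tall_carton's own z axis and vertical between 1.5 and 1.64 rad and (angle between tall_carton's own x axis and vertical below 0.1 rad or angle between tall_carton's own x axis and vertical above 3.04 rad) and x of carton_top in the frame of stop_bar between -0.021 and -0.01 m and x of carton_centre in the frame of stop_bar below -0.07 m and angle between the z axis of tall_carton and the x axis of stop_bar, either way round below 0.08 rad and y of carton_top in the frame of stop_bar between -0.165 and 0.165 m and linear speed of tall_carton below 0.01 m/s and distance of each of short_carton, spool from where it was at the start of the episode below 0.02 m and angle between each of short_carton, spool's own z axis and vertical below 0.1 rad); the robot touches nothing.
It fails at once if the tall carton is lifted off the mat (height (world z) of carton_centre above 0.09 m or (angle between tall_carton's own z axis and vertical between 1.42 and 1.72 rad and height (world z) of carton_centre above 0.045 m)).
It fails at once if the short carton is moved or tipped (distance of short_carton from where it was at the start of the episode above 0.02 m or angle between short_carton's own z axis and vertical above 0.3 rad).
It fails at once if the thread spool is moved or tipped (distance of spool from where it was at the start of the episode above 0.02 m or angle between spool's own z axis and vertical above 0.3 rad).
It also fails if it takes over 56 s, if anything falls off the work surface, if the arm or the gripper's body presses on something with over 40 N, if the wrist force passes 120 N, or if a joint passes its speed limit or range.

## Working session

There is one attempt and no reset: what is moved stays moved. The work goes in short steps, Python scripts to look and compute and a shell command to move; the robot and the scene stay as the last step left them, time stands still between calls to the robot, and variables do not carry over. Pictures are saved under pics/ and viewed, at most 10 in all, crops included, and the job is handed in when it is done.

```bash
mkdir -p pics; python3 - <<'E'
from cell import arm
import cv2
s=arm.observe();print(s)
for n in("scene","top"):
    im=arm.get_image(n);cv2.imwrite(f"pics/{n}0.png",im[:,:,::-1])
    for q in("tall_carton","carton_top","stop_bar","short_carton","spool"):
        print(n,q,[(d['point'],round(d['conf'],2)) for d in arm.place_of(n,q)][:4])
    c=arm.get_calibration(n);print(c)
E
```

```text
{'clock': 0.0, 'joints': array([ 1.08339515,  0.4352167 ,  0.02495582,  1.57412279, -0.01157699,
        1.13398093, -0.07509712]), 'dq': array([-0.0003951 ,  0.00062745,  0.00137534, -0.00120966,  0.00142106,
       -0.00010323,  0.00095851]), 'joint_efforts': array([ 1.68086585e-04, -6.67862177e+01,  9.85210799e-01, -3.14462829e+01,
       -6.02907641e-02,  4.28670540e-02,  1.10056244e-04]), 'position': array([ 0.23449326, -0.57908376,  0.40393852]), 'ee_rot': array([-3.08214825e+00, -6.00367453e-01,  7.15085200e-04]), 'force': array([-0.1361981 , -0.16372371, -0.39646995]), 'ft_torque': array([-0.0201736 , -0.03400467, -0.00738765]), 'gripper_force': 0.0, 'width': 0.9979559603937176}
scene tall_carton [([283.3, 369.8], 0.95), ([326.7, 352.3], 0.79), ([337.5, 269.4], 0.57)]
scene carton_top [([290.0, 354.8], 0.89), ([238.9, 372.9], 0.66)]
scene stop_bar [([242.7, 248.0], 0.9)]
scene short_carton [([336.9, 270.3], 0.88)]
scene spool [([263.6, 268.4], 0.88)]
{'intrinsics': array([[457.30200426,   0.        , 315.74723099],
       [  0.        , 457.30200426, 240.35082264],
       [  
[... 263 characters left out ...]
   ,  0.        ,  1.        ]])}
top tall_carton [([335.7, 287.5], 0.95), ([316.8, 354.7], 0.7)]
top carton_top [([319.7, 357.3], 0.92)]
top stop_bar [([161.2, 308.5], 0.74)]
top short_carton [([276.1, 229.1], 0.66), ([320.0, 355.1], 0.43)]
top spool [([205.2, 297.1], 0.65)]
{'intrinsics': array([[580.20305171,   0.        , 321.36074736],
       [  0.        , 580.20305171, 236.50350288],
       [  0.        ,   0.        ,   1.        ]]), 'pose': array([[-0.00232387,  0.99599613, -0.08936619,  0.48683073],
       [-0.99994862, -0.00319622, -0.00961971,  0.22095677],
       [-0.00986683,  0.08933924,  0.99595238,  0.94175986],
       [ 0.        ,  0.        ,  0.        ,  1.        ]])}
```

View pics/scene0.png

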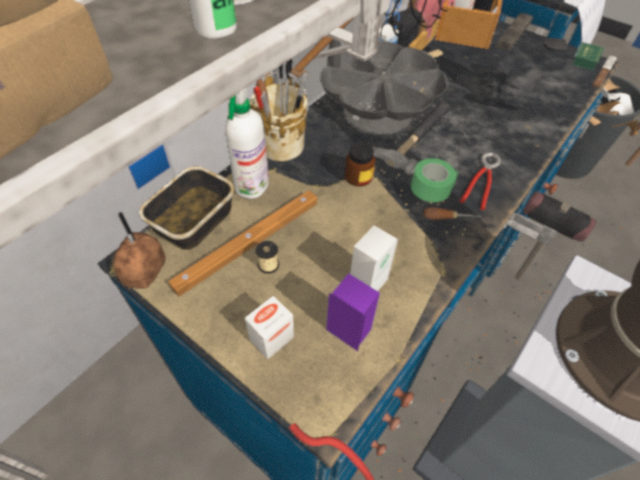

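View pics/top0.png

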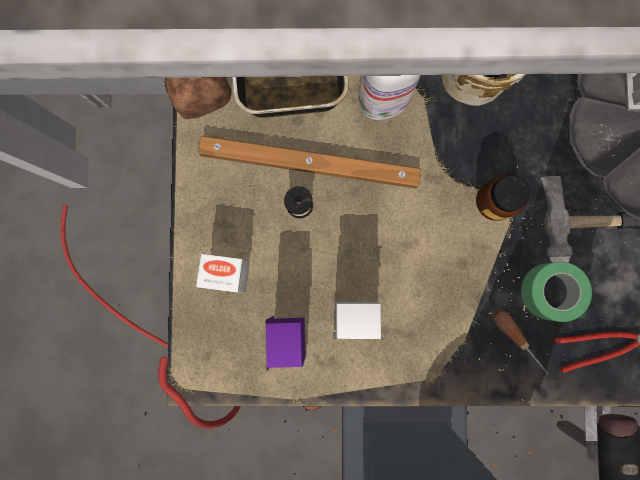

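```bash
cat > h.py <<'E'
from cell import arm
import numpy as np, cv2
def ray(n,rc):
    c=arm.get_calibration(n);K=c['intrinsics'];P=c['pose']
    r,q=rc;d=P[:3,:3]@np.array([(q-K[0,2])/K[0,0],-(r-K[1,2])/K[1,1],-1.]);return P[:3,3],d
def at(n,rc,z):
    o,d=ray(n,rc);return o+d*(z-o[2])/d[2]
def tri(a,b):
    (o1,d1),(o2,d2)=ray(*a),ray(*b)
    t=np.linalg.lstsq(np.c_[d1,-d2],o2-o1,rcond=None)[0]
    p,q=o1+t[0]*d1,o2+t[1]*d2;return (p+q)/2,np.linalg.norm(p-q)
def top_mask(lo,hi,n="top",im=None):
    im=arm.get_image(n) if im is None else im
    return cv2.inRange(cv2.cvtColor(im,cv2.COLOR_RGB2HSV),lo,hi)
def quad(m,n,z,near):
    k,l,s,c=cv2.connectedComponentsWithStats(m)
    i=min((i for i in range(1,k) if s[i,4]>300),key=lambda i:np.hypot(*(c[i][::-1]-near)))
    cn=max(cv2.findContours((l==i).astype('u1'),cv2.RETR_EXTERNAL,cv2.CHAIN_APPROX_NONE)[0],key=len)[:,0]
    w=np.array([at(n,(p[1],p[0]),z)[:2] for p in cn])
    return cv2.minAreaRect((w*1000).astype(np.float32)),s[i]
E
cat > bar.py <<'E'
from h import *
E
python3 - <<'E'
from h import *
np.set_printoptions(precision=4,suppress=True)
im=arm.get_image("top")
m=top_mask((0,0,170),(180,45,255),im=im)
for nm,z,near in(("tall",.137,(320,358)),("short",.086,(273,220))):
    r,s=quad(m,"top",z,near);print(nm,r,s,cv2.boxPoints(r))
m=top_mask((5,110,90),(20,255,255),im=im);r,s=quad(m,"top",.025,(161,308));print("bar",r,s,cv2.boxPoints(r))
m=top_mask((120,100,40),(150,255,255),im=im);r,s=quad(m,"top",.137,(343,286));print("purple",r,s,cv2.boxPoints(r))
print("tall top",tri(("top",(320.5,358)),("scene",(239,375))))
print("bar",tri(("top",(160.5,309)),("scene",(243,247))))
print("spool top",at("top",(202,298),.054),tri(("top",(202,298)),("scene",(248,266))))
E
```

```text
tall ((442.3778991699219, 177.9084014892578), (59.31837844848633, 46.310794830322266), 89.8817367553711) [ 337  304   44   35 1540] [[419.1613 148.2971]
 [465.472  148.2015]
 [465.5945 207.5197]
 [419.2838 207.6153]]
short ((510.5562744140625, 380.9378356933594), (62.026763916015625, 49.77885437011719), 82.50323486328125) [196 254  46  38 983] [[481.8333 353.4369]
 [531.1866 346.9422]
 [539.2793 408.4388]
 [489.9259 414.9334]]
bar ((689.86279296875, 249.93992614746094), (358.8676452636719, 33.61675262451172), 81.12247467041016) [ 198  136  223   52 4416] [[645.5651  75.2496]
 [678.7791  70.0617]
 [734.1605 424.6303]
 [700.9465 429.8181]]
purple ((414.2639465332031, 278.8682861328125), (70.39513397216797, 52.27204895019531), 0.35576945543289185) [ 266  316   39   53 1866] [[378.9048 304.7852]
 [379.2293 252.5142]
 [449.6231 252.9513]
 [449.2986 305.2224]]
tall top (array([0.4439, 0.1794, 0.1473]), np.float64(0.0007341237965162468))
bar (array([ 0.6988,  0.2505, -0.0055]), np.float64(0.0006973554889295323))
spool top [0.6201 0.2655 0.054 ] (array([0.6211, 0.2665, 0.0599]), np.float64(0.004485021383871498))
```

```bash
cat > w.py <<'E'
# usage: w.py x y ztip yaw_of_tool_y(rad) -> row in tool axes
import sys
from h import *
from scipy.spatial.transform import Rotation as R
s=arm.observe();M=R.from_rotvec(s['ee_rot']).as_matrix()
p=s['position']+M[:,2]*.178
yaw=np.arctan2(M[1,1],M[0,1])
print("t",round(s['clock'],2),"tip",p.round(4),"yawY",yaw.round(3),"F",s['force'].round(1),"q7",s['joints'][6].round(2),"tilt",M[2,2].round(4))
a=list(map(float,sys.argv[1:]))
for i in range(0,len(a),4):
    t=np.array(a[i:i+3]);print((M.T@(t-p)).round(4),"roll",round((yaw-a[i+3]+np.pi)%(2*np.pi)-np.pi,3))
E
python3 w.py .42 -.2 .2 0 .36 .178 .2 0
```

```text
t 0.65 tip [ 0.2346 -0.5793  0.2267] yawY -1.186 F [-0.7  1.   0.9] q7 -0.08 tilt -1.0
[ 0.3142 -0.282   0.0267] roll -1.186
[ 0.4005 -0.6549  0.0267] roll -1.186
```

```bash
python3 -m inch '0.314 -0.282 0.02 -0.75 0; 0.314 -0.282 0.02 -0.75 0; 0.314 -0.282 0.02 -0.75 0; 0.314 -0.282 0.02 -0.75 0; 0.314 -0.282 0.02 -0.75 0' 20; python3 w.py .40 -.1 .2 0 .36 .178 .2 0
```

```text
clock: 1.15
position: [0.3447, -0.353, 0.3931]
ee_rot: [2.644, 1.696, -0.0]
force: [1.6, -0.3, 0.3]
width: 0.612
gripper_force: 0.0
t 1.15 tip [ 0.3447 -0.3531  0.2151] yawY -0.43 F [ 1.6 -0.3  0.3] q7 0.19 tilt -1.0
[ 0.2531 -0.0553  0.0149] roll -0.43
[ 0.4892 -0.2076  0.0147] roll -0.43
```

```bash
python3 -m inch '0.253 -0.055 0.015 -0.43 0; 0.253 -0.055 0.015 -0.43 0; 0.253 -0.055 0.015 -0.43 0; 0.253 -0.055 0.015 -0.43 0; 0.253 -0.055 0.015 -0.43 0';  python3 w.py .36 .178 .18 0
```

```text
clock: 1.65
position: [0.3991, -0.1096, 0.3787]
ee_rot: [2.228, 2.214, 0.0]
force: [1.0, 0.2, -0.0]
width: 0.177
gripper_force: 0.0
t 1.65 tip [ 0.3993 -0.1097  0.2007] yawY -0.006 F [ 1.   0.2 -0. ] q7 0.04 tilt -1.0
[ 0.2875 -0.0411  0.0205] roll -0.006
```

```bash
python3 - <<'E'
from h import *
cv2.imwrite("pics/w1.png",arm.get_image("wrist")[:,:,::-1])
E
python3 -m inch '0.28 -0.035 0.01 0 0; 0.28 -0.035 0.01 0 0; 0.28 -0.035 0.01 0 0; 0.28 -0.035 0.01 0 0; 0.28 -0.035 0.01 0 0';  python3 w.py .365 .178 .115 0
```

```text
clock: 2.2
position: [0.3692, 0.1382, 0.3699]
ee_rot: [2.228, 2.213, 0.001]
force: [1.1, -0.7, 0.1]
width: 0.005
gripper_force: 0.0
t 2.2 tip [0.3694 0.1382 0.1919] yawY -0.007 F [ 1.1 -0.7  0.1] q7 -0.64 tilt -1.0
[ 0.0398 -0.0048  0.0769] roll -0.007
```

```bash
python3 -m inch '0.039 -0.005 0 0 0; 0.039 -0.005 0.03 0 0; 0.039 -0.005 0.07 0 0; 0.039 -0.005 0.077 0 0; 0.039 -0.005 0.077 0 0';  python3 w.py .4 .178 .115 0; python3 - <<'E'
from h import *
a=arm.get_image("scene")[180:380,200:480];b=arm.get_image("top")[180:400,180:440]
cv2.imwrite("pics/s2.png",np.hstack([cv2.resize(a,(400,300)),cv2.resize(b,(400,300))])[:,:,::-1])
E
```

```text
clock: 2.7
position: [0.3647, 0.1753, 0.2921]
ee_rot: [-2.227, -2.214, 0.004]
force: [-0.8, 0.5, -0.1]
width: 0.001
gripper_force: 0.0
t 2.7 tip [0.3642 0.1751 0.1141] yawY -0.006 F [-0.8  0.5 -0.1] q7 -0.89 tilt -1.0
[ 0.0031  0.0358 -0.001 ] roll -0.006
```

View pics/s2.png

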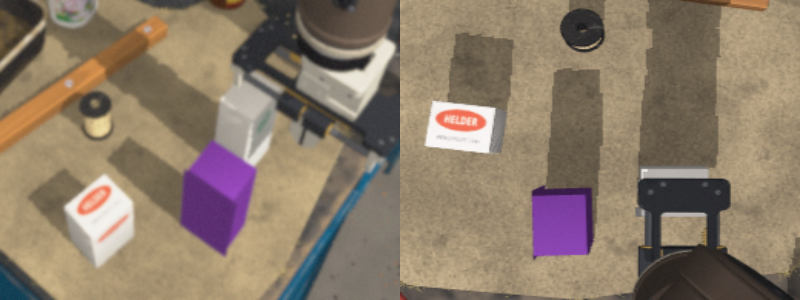

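Picture: closed fingers are just behind the white carton, clear of the purple one. Tip it.

```bash
python3 -m inch '0.003 0.02 0 0 0; 0.003 0.035 0 0 0; 0.003 0.045 0 0 0; 0.003 0.055 0 0 0; 0.003 0.064 0 0 0';  python3 w.py .4 .178 .115 0; python3 - <<'E'
from h import *
a=arm.get_image("scene")[180:380,200:480];b=arm.get_image("top")[180:400,180:440]
cv2.imwrite("pics/s3.png",np.hstack([cv2.resize(a,(400,300)),cv2.resize(b,(400,300))])[:,:,::-1])
E
```

```text
clock: 3.3
position: [0.4297, 0.1781, 0.2928]
ee_rot: [2.229, 2.214, 0.0]
force: [0.5, -0.4, 0.5]
width: 0.006
gripper_force: 0.0
t 3.3 tip [0.4297 0.1781 0.1148] yawY -0.007 F [ 0.5 -0.4  0.5] q7 -0.84 tilt -1.0
[-0.0002 -0.0297 -0.0002] roll -0.007
```

View pics/s3.png

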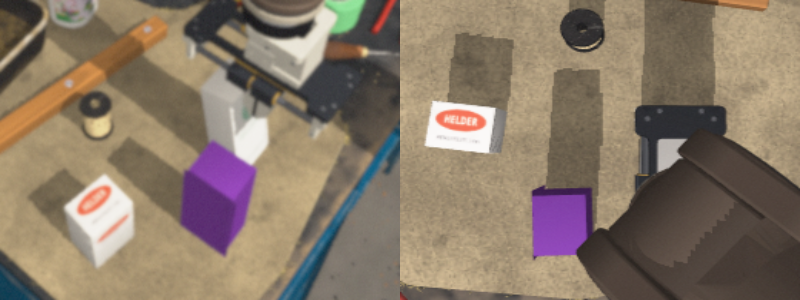

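The carton is tilting towards the bar against the fingers; go on until it falls.

```bash
python3 -m inch '0 0.008 0 0 0; 0 0.015 0 0 0; 0 0.022 0 0 0; 0 0.022 0 0 0; 0 0.022 0 0 0';python3 -m inch '0 0 -0.05 0 0; 0 -0.03 -0.10 0 0; 0 -0.08 -0.10 0 0; -0.05 -0.1 -0.1 0 0; -0.1 -0.1 -0.1 0 0';  python3 w.py .4 .0 .2 0; python3 - <<'E'
from h import *
a=arm.get_image("scene")[180:380,200:480];b=arm.get_image("top")[100:400,140:440]
cv2.imwrite("pics/s4.png",np.hstack([cv2.resize(a,(400,300)),cv2.resize(b,(400,400))[:300]])[:,:,::-1])
E
```

```text
clock: 3.9
position: [0.4509, 0.1782, 0.2924]
ee_rot: [-2.228, -2.214, 0.0]
force: [0.3, 0.6, 0.9]
width: 0.01
gripper_force: 0.0
clock: 4.4
position: [0.3475, 0.0848, 0.3929]
ee_rot: [2.22, 2.221, -0.0]
force: [0.9, -0.3, 0.4]
width: 0.007
gripper_force: 0.0
t 4.4 tip [0.3476 0.0847 0.2149] yawY 0.0 F [ 0.9 -0.3  0.4] q7 -0.42 tilt -1.0
[-0.0847  0.0523  0.015 ] roll 0.0
```

View pics/s4.png

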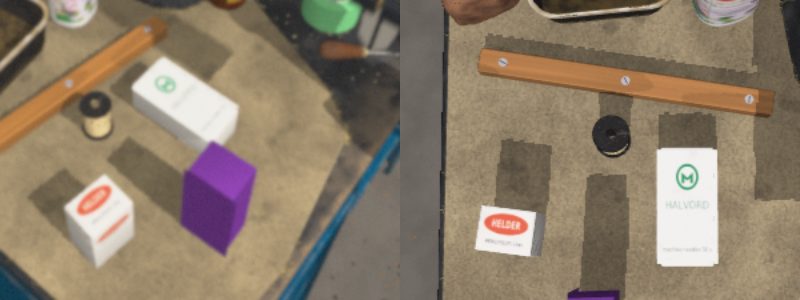

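```bash
cat > m.py <<'E'
from h import *
U=lambda a:np.array([np.cos(a),np.sin(a)])
def carton():
    m=top_mask((0,0,165),(180,60,255));m=cv2.morphologyEx(m,cv2.MORPH_CLOSE,np.ones((9,9)))
    d=max(arm.silhouettes("top","tall_carton"),key=lambda d:(d['region']&(m>0)).sum())
    r,s=quad(m,"top",.048,d['point']);b=cv2.boxPoints(r)/1000
    e=max([b[1]-b[0],b[2]-b[1]],key=np.linalg.norm);e=e*np.sign(e[0])
    return b,np.array(r[0])/1000,np.arctan2(e[1],e[0]),sorted(r[1])
E
python3 - <<'E'
from m import *
np.set_printoptions(precision=4,suppress=True)
for n,near in(("top",(161,308)),("scene",(243,248))):
    im=arm.get_image(n);m=top_mask((5,110,90),(20,255,255),im=im)
    k,l,s,c=cv2.connectedComponentsWithStats(m);i=min((i for i in range(1,k) if s[i,4]>500),key=lambda i:np.hypot(*(c[i][::-1]-near)))
    cn=max(cv2.findContours((l==i).astype('u1'),cv2.RETR_EXTERNAL,cv2.CHAIN_APPROX_NONE)[0],key=len)[:,0]
    for side,z in(("far",.025),("near",0)):
        w=np.array([at(n,(p[1],p[0]),z)[:2] for p in cn]);a=-.155
        for _ in range(4):
            u=U(a);v=np.array([-u[1],u[0]]);x=w@u;y=w@v;cy=(y.max()+y.min())/2;ok=abs(y-cy)<.14
            sg=1 if side=="far" else -1
            q=sg*x;th=np.median(q[ok&(q>np.median(q[ok]))]);sel=ok&(abs(q-th)<.005)
            g=np.polyfit(y[sel],x[sel],1);a-=np.arctan(g[0])
        u=U(a);v=np.array([-u[1],u[0]]);print(n,side,"yaw",round(a,4),"off",np.median((w@u)[sel]),"cy",cy, "front at", np.median((w@u)[sel])-(0.03 if side=="far" else 0))
b,c,a,wh=carton();print(b,c,a,wh)
print("spool",at("top",arm.place_of("top","spool")[0]['point'],0))
E
```

```text
top far yaw -0.1551 off 0.6590000174325936 cy 0.35351228576267013 front at 0.6290000174325936
top near yaw -0.1557 off 0.6319307405306627 cy 0.35551011305704866 front at 0.6319307405306627
scene far yaw -0.1512 off 0.6618237242505307 cy 0.3534852964072934 front at 0.6318237242505307
scene near yaw -0.1543 off 0.6335934179901008 cy 0.3455954973265338 front at 0.6335934179901008
[[0.4706 0.1424]
 [0.6065 0.1418]
 [0.6067 0.213 ]
 [0.4709 0.2135]] [0.5387 0.1777] -0.003962095 [71.16285705566406, 135.86770629882812]
spool [0.6208 0.271  0.    ]
```

```bash
python3 -m inch '-0.02 0.14 0 -0.75 0; -0.02 0.14 0 -0.75 0; -0.02 0.14 0 -0.75 0; -0.02 0.14 0 -0.75 0; -0.02 0.14 0 -0.75 0'; python3 w.py .485 .1 .1 1.417
```

```text
clock: 5.25
position: [0.4918, 0.0644, 0.3917]
ee_rot: [-1.25, -2.88, -0.002]
force: [-0.5, -0.5, 0.7]
width: 0.007
gripper_force: 0.0
t 5.25 tip [0.4915 0.0648 0.2137] yawY 0.752 F [-0.5 -0.5  0.7] q7 0.26 tilt -1.0
[0.0299 0.0193 0.1138] roll -0.665
```

```bash
python3 -m inch '0.03 0.019 0.11 -0.665 0; 0.03 0.019 0.11 -0.665 0; 0.03 0.019 0.11 -0.665 0; 0.03 0.019 0.11 -0.665 0; 0.03 0.019 0.11 -0.665 0'; python3 w.py .485 .115 .015 1.417 .487 .14 .015 1.417
```

```text
clock: 5.75
position: [0.4839, 0.0999, 0.2813]
ee_rot: [-0.24, -3.13, -0.002]
force: [0.2, -0.0, 0.5]
width: 0.006
gripper_force: 0.0
t 5.75 tip [0.4835 0.1001 0.1033] yawY 1.418 F [ 0.2 -0.   0.5] q7 0.62 tilt -1.0
[0.0005 0.0149 0.0884] roll 0.001
[0.0023 0.0399 0.0884] roll 0.001
```

```bash
python3 -m inch '0 0 0.05 0 0; 0 0 0.085 0 0; 0 0.015 0.088 0 0; 0.001 0.03 0.088 0 0; 0.002 0.04 0.088 0 0'; python3 w.py .485 .115 .015 1.417; python3 - <<'E'
from m import *
print(carton()[1:])
cv2.imwrite("pics/t5.png",arm.get_image("top")[100:400,140:440,::-1])
E
```

```text
clock: 6.25
position: [0.4885, 0.1404, 0.1939]
ee_rot: [-0.25, -3.13, -0.002]
force: [-0.1, -0.7, 0.4]
width: 0.007
gripper_force: 0.1
t 6.25 tip [0.4883 0.1406 0.0159] yawY 1.411 F [-0.1 -0.7  0.4] q7 0.42 tilt -1.0
[-0.0008 -0.0258  0.0009] roll -0.006
(array([0.5381192 , 0.18460199]), np.float32(-0.10505597), [70.55101776123047, 143.04782104492188])
```

View pics/t5.png

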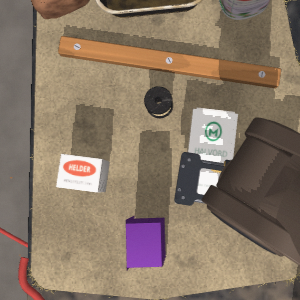

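```bash
python3 -m inch '0.001 0.003 0 0 0; 0.001 0.005 0 0 0; 0.001 0.005 0 0 0'; python3 -m inch '0 -0.03 0 0 0; 0 -0.06 -0.06 0 0; 0 -0.12 -0.12 0 0; 0.03 -0.2 -0.15 0 0; 0.06 -0.2 -0.15 0 0'; python3 w.py .45 .19 .2 1.417; python3 - <<'E'
from m import *
print(carton())
E
```

```text
clock: 6.7
position: [0.4885, 0.1428, 0.1947]
ee_rot: [0.255, 3.131, -0.0]
force: [-0.4, 0.3, 0.2]
width: 0.003
gripper_force: 0.0
clock: 7.2
position: [0.4267, -0.0159, 0.325]
ee_rot: [0.257, 3.129, 0.0]
force: [0.2, -2.8, 0.8]
width: 0.006
gripper_force: 0.0
t 7.2 tip [ 0.4271 -0.0159  0.147 ] yawY 1.407 F [ 0.2 -2.8  0.8] q7 0.93 tilt -1.0
[ 0.0109  0.2069 -0.053 ] roll -0.01
(array([[0.46867222, 0.15838669],
       [0.6050208 , 0.1412735 ],
       [0.61399305, 0.21275958],
       [0.47764447, 0.22987278]], dtype=float32), array([0.54133264, 0.18557314]), np.float32(-0.1248577), [72.04695129394531, 137.41839599609375])
```

```bash
python3 -m inch '0.02 0.08 -0.07 0.75 0; 0.02 0.08 -0.07 0.75 0; 0.02 0.08 -0.07 0.75 0; 0.02 0.08 -0.07 0.75 0; 0.02 0.08 -0.07 0.75 0'; python3 w.py .4345 .198 .21 -.154
```

```text
clock: 7.8
position: [0.4192, 0.0688, 0.394]
ee_rot: [1.39, 2.816, 0.0]
force: [-1.2, -1.4, -0.2]
width: 0.004
gripper_force: 0.0
t 7.8 tip [0.4194 0.0687 0.216 ] yawY 0.654 F [-1.2 -1.4 -0.2] q7 0.16 tilt -1.0
[0.0935 0.0906 0.006 ] roll 0.808
```

```bash
python3 -m inch '0.093 0.09 0.005 0.808 0; 0.093 0.09 0.005 0.808 0; 0.093 0.09 0.005 0.808 0; 0.093 0.09 0.005 0.808 0; 0.093 0.09 0.005 0.808 0'; python3 w.py .4345 .198 .02 -.154
```

```text
clock: 8.3
position: [0.4331, 0.1992, 0.3884]
ee_rot: [-2.231, -2.211, -0.001]
force: [-0.1, 0.2, 0.1]
width: 0.007
gripper_force: 0.0
t 8.3 tip [0.433  0.1994 0.2104] yawY -0.009 F [-0.1  0.2  0.1] q7 -0.79 tilt -1.0
[-0.0017  0.0015  0.1904] roll 0.145
```

```bash
python3 -m inch '-0.002 0.001 0 0.145 0; -0.002 0.001 0.05 0.145 0; -0.002 0.001 0.1 0.145 0; -0.002 0.001 0.15 0.145 0; -0.002 0.001 0.188 0.145 0'; python3 w.py .4345 .198 .02 -.154; python3 - <<'E'
from h import *
a=arm.get_image("scene")[180:380,200:480];b=arm.get_image("top")[100:400,140:440]
cv2.imwrite("pics/s6.png",np.hstack([cv2.resize(a,(400,300)),cv2.resize(b,(400,400))[:300]])[:,:,::-1])
E
```

```text
clock: 8.8
position: [0.4338, 0.1944, 0.1981]
ee_rot: [-2.383, -2.046, 0.002]
force: [0.7, -1.0, -0.8]
width: 0.007
gripper_force: 0.0
t 8.8 tip [0.4335 0.1943 0.0201] yawY -0.152 F [ 0.7 -1.  -0.8] q7 -1.17 tilt -1.0
[0.0038 0.0004 0.0001] roll 0.002
```

View pics/s6.png

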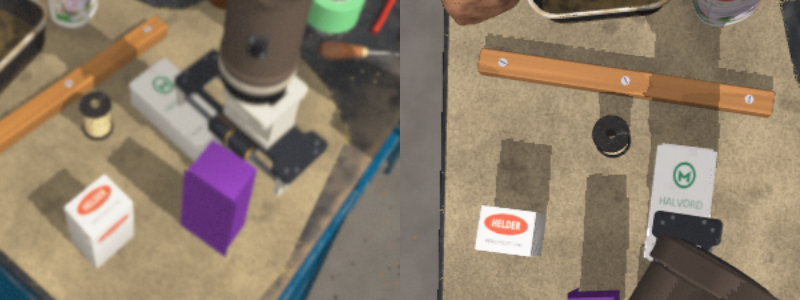

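```bash
python3 -m inch '0.004 0.013 0 0 0; 0.004 0.023 0 0 0; 0.004 0.033 0 0 0; 0.004 0.043 0 0 0; 0.004 0.053 0 0 0'; python3 -m inch '0 0.01 0 0 0; 0 0.01 0 0 0';python3 w.py .4345 .198 .02 -.154; python3 - <<'E'
from m import *
print(carton())
E
```

```text
clock: 9.4
position: [0.4885, 0.1906, 0.2014]
ee_rot: [2.384, 2.046, 0.001]
force: [-1.4, -0.2, 0.5]
width: 0.005
gripper_force: 0.6
clock: 9.6
position: [0.499, 0.1888, 0.2007]
ee_rot: [2.385, 2.044, 0.002]
force: [-1.0, 0.3, 0.1]
width: 0.005
gripper_force: 0.0
t 9.6 tip [0.4992 0.1888 0.0227] yawY -0.154 F [-1.   0.3  0.1] q7 -1.07 tilt -1.0
[-0.0009 -0.0654  0.0026] roll 0.0
(array([[0.5993827 , 0.13655964],
       [0.64777833, 0.12934339],
       [0.6582208 , 0.19937558],
       [0.6098252 , 0.20659183]], dtype=float32), array([0.62880176, 0.16796761]), np.float32(1.422777), [48.930660247802734, 70.80646514892578])
```

```bash
python3 -m inch '0 0.005 0 0 0; 0 0.008 0 0 0; 0 0.009 0 0 0; 0 0.009 0 0 0'; python3 -m inch '0 0.001 0 0 0; 0 0.001 0 0 0';  python3 -m inch '0 0.001 0 0 0; 0 0.001 0 0 0'; python3 w.py
```

```text
clock: 10.1
position: [0.5064, 0.188, 0.2005]
ee_rot: [-2.383, -2.047, -0.0]
force: [-0.3, 0.4, -0.0]
width: 0.004
gripper_force: 0.0
clock: 10.3
position: [0.5073, 0.1879, 0.2006]
ee_rot: [-2.383, -2.047, -0.0]
force: [-0.5, 0.4, -0.1]
width: 0.006
gripper_force: 0.0
clock: 10.5
position: [0.5083, 0.1877, 0.2006]
ee_rot: [-2.383, -2.047, -0.0]
force: [0.3, 0.1, 0.2]
width: 0.005
gripper_force: 0.1
t 10.5 tip [0.5083 0.1877 0.0226] yawY -0.152 F [0.3 0.1 0.2] q7 -1.05 tilt -1.0
```

```bash
for i in 1; do python3 -m inch '0 0.001 0 0 0; 0 0.001 0 0 0'; python3 -m inch '0 0.001 0 0 0; 0 0.001 0 0 0';  python3 -m inch '0 0.001 0 0 0; 0 0.001 0 0 0'; done; python3 w.py
```

```text
clock: 10.7
position: [0.5094, 0.1876, 0.2006]
ee_rot: [2.383, 2.047, 0.0]
force: [0.2, 0.3, -0.5]
width: 0.007
gripper_force: 0.1
clock: 10.9
position: [0.5104, 0.1874, 0.2006]
ee_rot: [2.383, 2.047, 0.0]
force: [0.4, -0.2, 0.3]
width: 0.003
gripper_force: 0.1
clock: 11.1
position: [0.5108, 0.1874, 0.2005]
ee_rot: [-2.382, -2.047, 0.001]
force: [-4.4, 0.7, 3.2]
width: 0.005
gripper_force: 2.0
t 11.1 tip [0.5106 0.1874 0.0225] yawY -0.151 F [-4.4  0.7  3.2] q7 -1.05 tilt -1.0
```

```bash
python3 -m inch '0 0.001 0 0 0; 0 0.001 0 0 0'; python3 -m inch '0 -0.005 0 0 0; 0 -0.03 0 0 0;0 -0.03 -0.05 0 0;0 -0.03 -0.10 0 0;0 -0.03 -0.15 0 0'; python3 -m inch '-0.05 -0.05 0 0 0; -0.10 -0.05 0 0 0; -0.15 -0.05 0 0 0; -0.2 -0.05 0 0 0; -0.2 -0.05 0 0 0';python3 w.py; python3 - <<'E'
from m import *
b,c,a,w=carton();print(b,c,a,w, "gap", .632-(c@U(-.154)+.0685))
a=arm.get_image("scene")[180:380,200:480];b=arm.get_image("top")[100:400,140:440]
cv2.imwrite("pics/s7.png",np.hstack([cv2.resize(a,(400,300)),cv2.resize(b,(400,400))[:300]])[:,:,::-1])
E
```

```text
clock: 11.3
position: [0.5111, 0.1875, 0.2005]
ee_rot: [-2.382, -2.047, 0.003]
force: [-7.2, 0.3, 4.7]
width: 0.009
gripper_force: 4.0
clock: 11.8
position: [0.4824, 0.1916, 0.3523]
ee_rot: [-2.383, -2.047, -0.0]
force: [1.7, -0.8, 0.2]
width: 0.008
gripper_force: 0.0
clock: 12.3
position: [0.4017, -0.0032, 0.3505]
ee_rot: [2.388, 2.039, -0.003]
force: [-0.1, -0.3, -0.0]
width: 0.009
gripper_force: 0.0
t 12.3 tip [ 0.4017 -0.0037  0.1725] yawY -0.157 F [-0.1 -0.3 -0. ] q7 -0.46 tilt -1.0
[[0.5203166  0.14900179]
 [0.6577877  0.12746853]
 [0.6689289  0.19859529]
 [0.53145784 0.22012855]] [0.59462274 0.17379854] -0.15537599 [71.99404907226562, 139.1473388671875] gap 0.002573677823542009
```

View pics/s7.png

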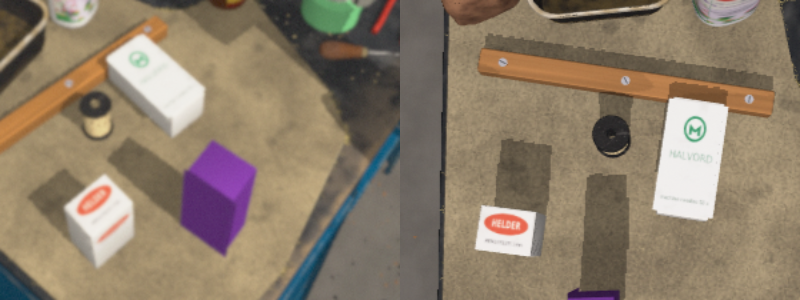

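The carton lies flush and square against the bar (yaw -0.155 rad against -0.154 rad for the bar). The short carton and spool are standing where they were, and the arm is clear.

```bash
python3 -c "
from cell import arm
print(arm.sign_off())"
```

```text
the job is handed in; nothing more can be done
None
```

The job is handed in at about 12 s of robot time: the tall white carton lies on a broad side with its top end flush and square against the bar, and the short carton and spool were not touched. The hand-in call returned no verdict.

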